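# Extend the telescoping brush and hold it in the pan

### The job

The telescoping brush stands bristles down in its low round holder. Squeeze the button on its grip and, with the brush still standing in the holder, pull the handle straight up past the first stop until it meets the second stop; pause there a moment, and only then lift the brush out. Carry it to the pan and finish while holding it by the grip, fully extended and upright, with the bristles inside the pan near its middle, touching neither bottom nor sides; leave the pan and everything else where they are.

Things in the scene. Friction and masses are not known exactly. Their poses are not given: they have to be found in the camera images.
- brush: Telescoping brush standing upright, bristles down: white bristle head with black plate 49 mm across, 38 mm high; steel tube 24 mm across; black collar 30 mm across, its top 124 mm above the bristle tips; then the grip. Origin: centre of the bristle tips; z up the handle; -x towards the button side (roughly towards the robot). The part below the grip weighs 0.45 to 0.68 kg.
- grip_middle (a point): Middle of the grip, a black block 26x26 mm, 40 mm tall, on the sliding rod: 148 mm above the bristle tips while retracted, 218 mm extended. Axes as the brush: button on the -x side, +x side plain. Two fingers closing along x at this point press the button in and keep it in; taken across y the handle stays locked.
- button_face (a point): Centre of the face of the round metal button, 16 mm across, at the height of the grip's middle. It stands 5 mm proud of the grip (31 mm over button and grip), nearly flush when pressed (26.5 mm); its spring takes 2 to 5.5 N.
- button (a joint): How far the button is pressed: 0 out, 0.0045 m fully in. It must be in by 0.0025 m or more for the handle to slide off its locked position; keep it squeezed while pulling.
- handle (a joint): How far the handle is drawn out: 0 retracted and locked; a springy first stop, a bump of about 3 N, is passed at 0.030 to 0.034 m; 0.070 m is the second stop, a hard end. Otherwise it slides with about 1 N. The brush's own weight keeps it standing meanwhile; pulling on at the second stop lifts the whole brush.
- holder: Grey cup fixed to the worktop in which the brush stands: 62 mm across, 14 mm high, inner width 54 mm, floor 3 mm thick. Origin: centre of its underside on the worktop.
- pan: Small loose milk pan: round bowl 150 mm across outside, about 120 mm inside; one long handle pointing away from the robot. It stands on a cork disc 6 mm thick. Origin: at the level of its underside, 66 mm from the bowl's axis towards the handle; y points from handle to bowl. Rim 82 mm, handle up to 98 mm above the origin.
- pan_centre (a point): Centre of the pan's inside floor, on the bowl's axis; the rim is 80 mm above it.
- lemon: Bystander: lemon, 78x55x56 mm. Origin: centre of its underside.
- garlic: Bystander: garlic bulb, 53 mm. Origin: centre of its underside.
- tomato_b: Bystander: cherry tomato, 34 mm. Origin: centre of its underside.
- salt_shaker: Bystander: salt shaker, 44 mm wide, 90 mm tall. Origin: centre of its underside.
- tin_tomato: Bystander: tin, 75 mm wide, 58 mm tall. Origin: centre of its underside.
- espresso_cup: Bystander: small striped cup, 65x88x50 mm. Origin: centre of its underside.
Mind the look-alikes: they are no part of the job. Leave any turquoise look-alike of the brush alone.

How it is judged:
On the way, in this order (a step that is already met when the one before it is completed fails the run):
1. the button is pressed in while the brush stands in its holder with the handle still in (value of joint button above 0.0028 m and value of joint handle below 0.02 m and height (world z) of brush below 0.012 m), for 0.05 s.
2. the handle is drawn out to the second stop while the brush still stands in its holder (value of joint handle above 0.065 m and height (world z) of brush below 0.012 m and horizontal distance between brush and holder below 0.012 m), for 0.2 s.
At the end, for the whole second after the job is handed in: Fingers hold the grip, button in (2.5 mm+), handle out 65 mm+, brush upright within 0.2 rad, at rest, bristle tips within 30 mm of the pan's axis and 6 to 72 mm above its floor, pan not touched by the brush (value of joint handle above 0.065 m and value of joint button above 0.0025 m and contact force between the fingers and brush above 2 N and angle between brush's own z axis and vertical below 0.2 rad and horizontal distance between brush and pan_centre below 0.03 m and z of brush in the frame of pan_centre between 0.006 and 0.072 m and contact force between brush and pan below 0.2 N and linear speed of brush below 0.03 m/s); the arm keeps its last pose, push and grip.
It fails at once if the brush is lifted out of its holder before the handle is fully out (height (world z) of brush above 0.03 m and value of joint handle below 0.06 m).
It fails at once if the brush is tipped over (angle between brush's own z axis and vertical above 0.6 rad).
It fails at once if the pan is shoved away by more than 25 mm (distance of pan_centre from where it was at the start of the episode above 0.025 m).
It fails at once if one of the bystanders is moved by more than 40 mm (distance of any of lemon, garlic, tomato_b, salt_shaker, tin_tomato, espresso_cup from where it was at the start of the episode above 0.04 m).
It also fails if it takes over 48 s, if anything falls off the work surface, if the arm or the gripper's body presses on something with over 40 N, if the wrist force passes 120 N, or if a joint passes its speed limit or range.

### The arm

A 6-joint arm with a two-finger parallel gripper is mounted at the origin on a cart in front of the work surface, level with it; the furniture and walls round the work are solid. World frame = base frame: x ahead of the robot, y to its left, z up, the work surface at z = 0. Lengths are in m, angles in rad, forces in N, time in s.
With the tool pointing down it reaches from about 0.3 to 0.875 m from the base axis. Payload 6.4 kg.
Tool frame: the origin (TCP) lies between the finger pads; the fingertips stand 19 mm ahead of it and the grasp point (between the pads) is the TCP (ctrl.tips_ahead is the z of the fingertips in the tool frame, in m); z points along the fingers, y is the line along which they close (so a half turn about z gives the same grasp; the last joint's range is limited). The gripper opens to 85 mm and grips with 20 to 120 N. Pads are 22 mm wide; open, the fingers measure 114 mm over their backs; the gripper's body (76 mm by 85 mm) begins 54 mm behind the grasp point. The pads swing forward as they close: fully open they stand 13 mm farther back than shut.
Start: joints at [-1.46, 0.181, 1.607, -0, 1.354, -0.206], TCP at [0.179, -0.546, 0.25] pointing down, gripper open.
Joint ranges: [-2.99, 2.99], [-0.89, 2.07], [0.3, 2.58], [-1.14, 4.28], [0, 2.63], [-3.12, 3.12]. Speed limits (rad/s): [2.57, 2.57, 3.01, 3.14, 3.14, 3.14].

### API

Orientations are given as a unit quaternion [w, x, y, z].
In Python, from bench import readout, vision, ctrl gives the robot as it stands.
- The arm moves only by the tool play_rows, never from a script. Its arguments are lists of equal length, an entry for each row: "xyz": the shift along the tool's x, y, z in mm, a list of three; "rot": the turn, a rotation vector about the tool's x, y, z in rad, a list of three; "grip": the opening, from 0 (shut) to 1 (fully open). In form: {"xyz": [[x, y, z], ...], "rot": [[rx, ry, rz], ...], "grip": [grip, ...]}. A call has exactly 10 rows; each row is the pose to reach, as a shift and turn from the pose commanded when the call began, along the tool's axes at that moment; what a row does not reach only later rows make up. A row lasts 1/8 s, in which the tool goes at most 62.5 mm and 10.7 degrees, less where a joint would pass 70% of its speed; a pose out of reach is approached as far as the arm can. A call with a gripper value outside its range is refused whole. The fingers move at their own pace and stop on an object; the grip force is fixed at half the most. Time passes only in rows, so rows that repeat a pose let the fingers close, or fill a call up. It gives the time, the measured TCP pose, the force, the opening and the grip force at its end, in the units of the state.
- readout.get_obs(): the state, without advancing time (a new reading comes with each control period).
- vision.camera(name): name is "scene" or "top"; returns a dict with "color" (384x512x3 uint8, red, green, blue), "depth" (384x512 float32, m along the optical axis (not along the pixel's ray), 0 where there is no reading), "camera_matrix" (3x3 intrinsics, pixels), "k1" (the pictures are not rectified: a ray, as slopes to the right and down, at radius r is drawn at 1 + k1 r^2 times it, then the intrinsics apply), "extrinsics" (4x4, takes a point from camera to world coordinates). Camera axes: x right, y down, z forward; pixel columns grow to the right and rows downward; lengths in m; the calibration is good to about 2 mm. A picture is of the moment at which its call begins.
- ctrl.hand_in(): hands the job in; it is judged then, once.
The state is a dict: "time_s": time; "q": joint angles; "dq": joint speeds; "joint_efforts": joint torques, N m; "eef_pos": TCP position; "eef_rot": TCP orientation; "wrist_force": force on the tool from outside, world axes, zero at the start; "torque": the same for the moment, N m; "opening": opening from 0.0 (shut) to 1.0 (fully open); "grasp_force": force on a finger pad.
Only numpy, scipy, OpenCV 4.12 (cv2) and the standard library are available. Lean on these libraries where they do the work, as an engineer would, in place of code of your own. Each camera call takes 0.05 s, during which the arm holds its last target. There are 200 camera calls.

## Working session

There is one attempt and no reset: what is moved stays moved. The work goes in short steps, Python scripts to look and compute and a tool call to move; the robot and the scene stay as the last step left them, time stands still between calls to the robot, and variables do not carry over. Pictures are saved under pics/ and viewed, at most 10 in all, crops included, and the job is handed in when it is done.

Besides the shell and the picture viewer there is one more tool, called in YAML: its name, and indented under it one key for each argument. play_rows: Moves the arm, as the interface text tells. Its arguments: {"type":"object","properties":{"xyz":{"type":"array","items":{"type":"array","items":{"type":"number"}}},"rot":{"type":"array","items":{"type":"array","items":{"type":"number"}}},"grip":{"type":"array","items":{"type":"number"}}},"required":["xyz","rot","grip"]}

```bash
mkdir -p pics
cat > h.py <<'E'
import numpy as np, cv2, pickle
from bench import readout, vision, ctrl
def grab(n):
    c=vision.camera(n); pickle.dump(c,open(f'{n}.pkl','wb')); return c
def load(n): return pickle.load(open(f'{n}.pkl','rb'))
def cloud(c):
    h,w=c['depth'].shape; K=np.array(c['camera_matrix'],float); k=float(c['k1'])
    u,v=np.meshgrid(np.arange(w),np.arange(h))
    p=cv2.undistortPoints(np.stack([u,v],-1).reshape(-1,1,2).astype(float),K,np.array([k,0,0,0,0.])).reshape(h,w,2)
    d=c['depth']; P=np.dstack([p[...,0]*d,p[...,1]*d,d]); E=np.array(c['extrinsics'])
    W=P@E[:3,:3].T+E[:3,3]; W[d==0]=np.nan
    return W
E
python3 - <<'E'
from h import *
for n in('scene','top'):
    c=grab(n); cv2.imwrite(f'pics/{n}0.png',cv2.resize(c['color'][...,::-1],(800,600)))
    print(n,np.round(c['extrinsics'],3).tolist(),c['k1'])
o=readout.get_obs(); print({k:np.round(v,3).tolist() for k,v in o.items()})
E
```

```text
scene [[-0.733, -0.509, 0.451, 0.138], [-0.68, 0.56, -0.473, 0.483], [-0.012, -0.653, -0.757, 0.86], [0.0, 0.0, 0.0, 1.0]] -0.06743535233693444
top [[0.004, -0.992, 0.128, 0.456], [-1.0, -0.003, 0.005, 0.008], [-0.005, -0.128, -0.992, 1.413], [0.0, 0.0, 0.0, 1.0]] 0.00325106377887441
{'time_s': 0.1, 'q': [-1.46, 0.181, 1.608, 0.0, 1.354, -0.206], 'dq': [0.0, -0.003, -0.001, 0.002, 0.0, -0.001], 'joint_efforts': [0.001, -44.587, -35.224, -0.0, 0.004, 0.0], 'eef_pos': [0.179, -0.546, 0.249], 'eef_rot': [-0.001, 0.987, 0.158, 0.0], 'wrist_force': [0.573, 0.008, -0.579], 'torque': [0.042, 0.039, -0.027], 'grasp_force': 0.0, 'opening': 1.001}
```

View pics/scene0.png

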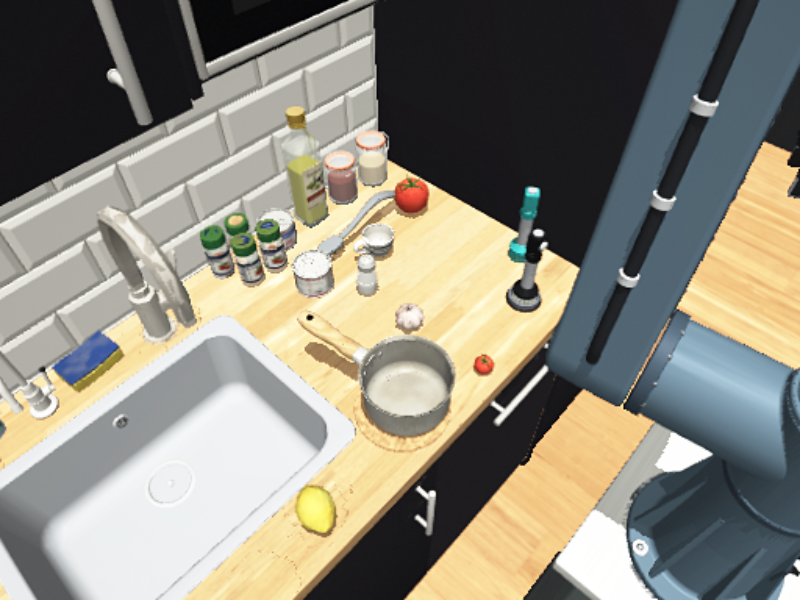

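View pics/top0.png

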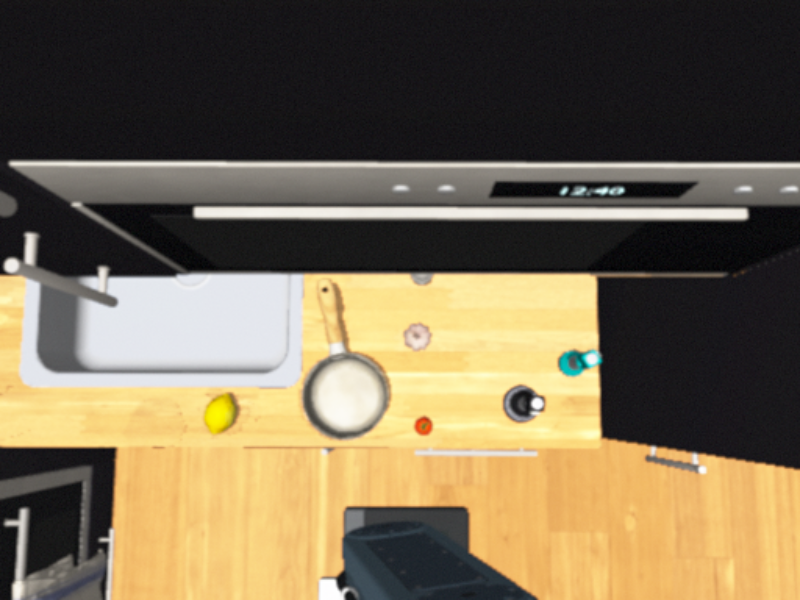

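Scene: the black brush stands at about (525,295) px with its grip at (537,245), and the turquoise look-alike is behind it at (525,225). The pan bowl is at (408,385). Top: holder at (520,402), pan bowl centre at (346,395), dark side wall from column ~600.

Run:
```python
from h import *
S=load('scene');T=load('top')
im=S['color'][...,::-1]; 
a=cv2.resize(im[110:210,310:380],(560,800)[::1],interpolation=cv2.INTER_CUBIC)
a=cv2.resize(im[110:205,300:380],(400,475),interpolation=cv2.INTER_CUBIC)
b=cv2.resize(T['color'][...,::-1][215:285,315:395],(400,350),interpolation=cv2.INTER_CUBIC)
cv2.imwrite('pics/crop.png',np.hstack([a,cv2.copyMakeBorder(b,0,125,0,0,0)]))
W=cloud(T);V=cloud(S)
for n,C,pts in(('top',W,[(520,402),(538,404),(346,395),(346,355),(387,395),(346,435),(305,395),(700,330),(600,300),(500,215),(450,250),(620,400),(423,427),(417,337),(220,412),(590,358),(400,440)]),('scene',V,[(523,297),(537,238),(537,250),(530,275),(408,385),(366,275),(531,192),(600,150)])):
    for u,v in pts: print(n,u,v,np.round(C[int(v*.64),int(u*.64)],3))
```

```text
top 520 402 [ 0.466 -0.197  0.049]
top 538 404 [ 0.462 -0.208  0.173]
top 346 395 [0.479 0.115 0.013]
top 346 355 [0.546 0.11  0.086]
top 387 395 [0.478 0.039 0.084]
top 346 435 [0.406 0.113 0.03 ]
top 305 395 [0.477 0.181 0.083]
top 700 330 [ 0.552 -0.358  0.475]
top 600 300 [ 0.655 -0.358  0.006]
top 500 215 [ 0.594 -0.061  0.878]
top 450 250 [ 0.599 -0.034  0.728]
top 620 400 [ 0.468 -0.359  0.107]
top 423 427 [ 0.42  -0.025  0.027]
top 417 337 [ 0.582 -0.013  0.054]
top 220 412 [0.447 0.335 0.06 ]
top 590 358 [ 0.536 -0.295  0.168]
top 400 440 [0.397 0.015 0.001]
scene 523 297 [ 0.455 -0.184  0.029]
scene 537 238 [ 0.46  -0.197  0.169]
scene 537 250 [ 0.453 -0.193  0.146]
scene 530 275 [ 0.455 -0.196  0.079]
scene 408 385 [0.494 0.088 0.006]
scene 366 275 [ 0.688 -0.01   0.058]
scene 531 192 [ 0.537 -0.291  0.17 ]
scene 600 150 [ 0.455 -0.358  0.264]
```

View pics/crop.png

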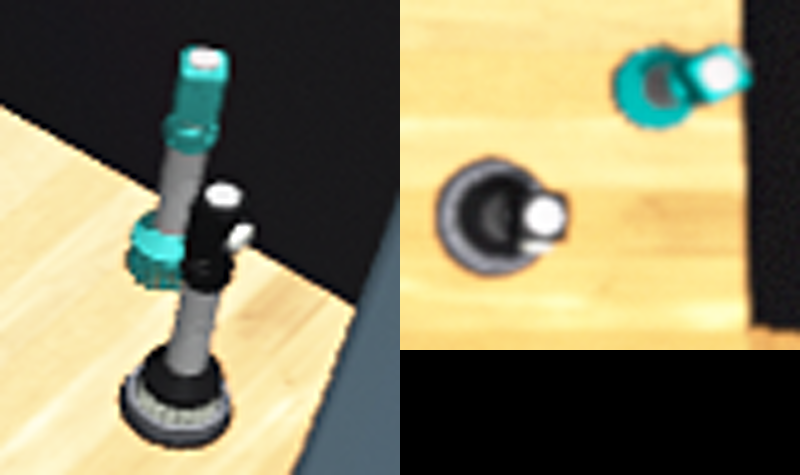

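The crop shows the white button at (240,235) in the scene part and (537,245) in the top part, straight towards -x. The white cap is at (545,215). Next I'll measure precisely.

Run:
```python
from h import *
S=load('scene');T=load('top')
for n,c in(('scene',S),('top',T)):
    C=cloud(c); col=c['color'].astype(int); white=col.min(-1)>185
    box=(abs(C[...,0]-.455)<.05)&(abs(C[...,1]+.2)<.04)
    m=box&white&(C[...,2]>.158); print(n,'cap',m.sum(),np.nanmedian(C[m],0).round(4))
    m=box&white&(C[...,2]>.125)&(C[...,2]<.158); print(n,'button',m.sum(),np.nanmedian(C[m],0).round(4),C[m].round(3).tolist()[:15])
    m=box&(C[...,2]>.13)&(C[...,2]<.166); print('grip',m.sum(),np.nanpercentile(C[m],[3,50,97],axis=0).round(4).tolist())
    m=box&(C[...,2]>.05)&(C[...,2]<.1); print('tube',m.sum(),np.nanpercentile(C[m],[3,50,97],axis=0).round(4).tolist())
    # cap rays
    mask=(box&white&(C[...,2]>.158)).astype(np.uint8); M=cv2.moments(mask,True); uv=np.array([[M['m10'],M['m01']]])/M['m00']
    K=np.array(c['camera_matrix'],float); p=cv2.undistortPoints(uv.reshape(1,1,2),K,np.array([c['k1'],0,0,0,0.]))[0,0]
    E=np.array(c['extrinsics']); d=E[:3,:3]@np.r_[p,1]; print('cap ray at .17',(E[:3,3]+d*(.17-E[2,3])/d[2]).round(4))
    m=(abs(C[...,0]-.478)<.11)&(abs(C[...,1]-.112)<.1)&(C[...,2]>.07)&(C[...,2]<.094)
    (x,y),r=cv2.minEnclosingCircle(C[m][:,:2].astype(np.float32)); print('rim',m.sum(),x,y,r,np.percentile(C[m],[2,50,98],axis=0).round(4).tolist())
    m=(np.hypot(C[...,0]-.478,C[...,1]-.112)<.04); print('floor',np.nanmedian(C[m],0))
    m=box&(C[...,2]<.02)&(C[...,2]>.008)&(col.max(-1)<190); print('holder',m.sum(),np.percentile(C[m],[2,50,98],axis=0).round(4).tolist())
```

```text
scene cap 24 [ 0.4627 -0.2076  0.172 ]
scene button 10 [ 0.4477 -0.2051  0.1556] [[0.451, -0.205, 0.158], [0.446, -0.209, 0.158], [0.449, -0.203, 0.157], [0.447, -0.206, 0.156], [0.446, -0.21, 0.153], [0.449, -0.199, 0.156], [0.447, -0.201, 0.156], [0.447, -0.206, 0.152], [0.448, -0.198, 0.153], [0.448, -0.205, 0.148]]
grip 101 [[0.4465, -0.2115, 0.1335], [0.4562, -0.1961, 0.1521], [0.4738, -0.192, 0.164]]
tube 104 [[0.4503, -0.2091, 0.0525], [0.4577, -0.1988, 0.0753], [0.4709, -0.1947, 0.0968]]
cap ray at .17 [ 0.4637 -0.2085  0.17  ]
rim 787 0.49553152918815613 0.11764314770698547 0.09695399552583694 [[0.4029, 0.0391, 0.0706], [0.517, 0.118, 0.0817], [0.5842, 0.1836, 0.0879]]
floor [0.48015876 0.10971224 0.00687117]
holder 94 [[0.4326, -0.2194, 0.0085], [0.4519, -0.1883, 0.0123], [0.491, -0.1773, 0.0188]]
top cap 44 [ 0.4623 -0.2068  0.1725]
top button 6 [ 0.4471 -0.2102  0.1544] [[0.447, -0.201, 0.155], [0.447, -0.204, 0.154], [0.447, -0.209, 0.153], [0.447, -0.211, 0.156], [0.447, -0.214, 0.156], [0.445, -0.212, 0.151]]
grip 36 [[0.4446, -0.2143, 0.1391], [0.4547, -0.1963, 0.1555], [0.4727, -0.1948, 0.1653]]
tube 20 [[0.4519, -0.2046, 0.0517], [0.4626, -0.1981, 0.0715], [0.4737, -0.1958, 0.0921]]
cap ray at .17 [ 0.4612 -0.2074  0.17  ]
rim 572 0.494668573141098 0.11689931154251099 0.09657931327819824 [[0.4025, 0.0388, 0.0722], [0.5133, 0.1273, 0.0846], [0.5844, 0.1827, 0.0925]]
floor [0.47884878 0.11237708 0.0084585 ]
holder 69 [[0.4329, -0.2298, 0.0088], [0.4629, -0.1962, 0.0136], [0.4914, -0.1789, 0.0186]]
```

Run:
```python
from h import *
S=load('scene');T=load('top')
for n,c in(('scene',S),('top',T)):
    C=cloud(c)
    m=(C[...,2]>.128)&(C[...,2]<.166)&(C[...,0]>.449)&(C[...,0]<.477)&(abs(C[...,1]+.196)<.006)
    p=C[m]; vx,vy,x0,y0=cv2.fitLine(p[:,:2].astype(np.float32),cv2.DIST_HUBER,0,.01,.01).ravel(); print(n,'face',len(p),np.arctan2(vy,vx),x0,y0)
    m=(np.hypot(C[...,0]-.478,C[...,1]-.112)<.085)&(C[...,2]>.074)&(C[...,2]<.092)&(C[...,0]<.54)
    p=C[m]
    from scipy.optimize import least_squares
    r=least_squares(lambda q:np.hypot(p[:,0]-q[0],p[:,1]-q[1])-q[2],[.478,.112,.07],loss='soft_l1',f_scale=.003); print('pan',len(p),r.x,np.median(p[:,2]))
```

```text
scene face 76 -0.06961767 0.46404287 -0.19533457
pan 441 [0.47464799 0.1119979  0.07254722] 0.08290006889084123
top face 23 0.0076509207 0.4615779 -0.19579026
pan 331 [0.47425144 0.11038588 0.07253179] 0.08543930445839898
```

```bash
cat >> h.py <<'E'
from scipy.spatial.transform import Rotation as R
def rel(targets,yaw):
    o=readout.get_obs(); q=np.array(o['eef_rot']); r=R.from_quat(q[[1,2,3,0]]); p=np.array(o['eef_pos'])
    c,s=np.cos(yaw),np.sin(yaw)
    g=R.from_matrix(np.array([[-s,c,0],[c,s,0],[0,0,-1]]).astype(float)) # tool y along (c,s), tool x=(-s,c)
    for t in targets: print(t,(r.inv().apply(np.array(t)-p)*1000).round(1))
    print('rot',(r.inv()*g).as_rotvec().round(4),'pos',p.round(4),'f',np.round(o['wrist_force'],2),o['opening'],o['grasp_force'],o['time_s'])
E
python3 - <<'E'
from h import *
rel([(.25,-.28,.25),(.4615,-.208,.25)],-.03)
E
```

```text
(0.25, -0.28, 0.25) [ 1.502e+02 -2.306e+02 -1.000e-01]
(0.4615, -0.208, 0.25) [ 373.6 -233.1   -0. ]
rot [-1.100e-03 -1.200e-03 -1.224e+00] pos [ 0.1791 -0.5459  0.2495] f [ 0.57  0.01 -0.58] 1.0007357094352356 0.0 0.1
```

play_rows:
  xyz:
    - [30,-46,0]
    - [60,-92,0]
    - [90,-138,0]
    - [120,-184,0]
    - [150,-230,0]
    - [195,-231,0]
    - [240,-231,0]
    - [285,-232,0]
    - [330,-233,0]
    - [373,-233,0]
  rot:
    - [0,0,-0.1]
    - [0,0,-0.2]
    - [0,0,-0.33]
    - [0,0,-0.46]
    - [0,0,-0.6]
    - [0,0,-0.73]
    - [0,0,-0.86]
    - [0,0,-1.0]
    - [0,0,-1.12]
    - [0,0,-1.22]
  grip: [1,1,1,1,1,1,1,1,1,1]

```text
time_s: 1.35
eef_pos: [0.4622, -0.2078, 0.2499]
eef_rot: [-0.0, 0.718, 0.696, -0.0]
wrist_force: [-0.0, -0.3, 1.1]
opening: 1.002
grasp_force: 0.0
```

Run:
```python
from h import *
c=grab('scene'); cv2.imwrite('pics/s1.png',cv2.resize(c['color'][...,::-1],(800,600)))
rel([(.4615,-.208,.25),(.4615,-.208,.152)],-.03)
```

```text
(0.4615, -0.208, 0.25) [-1.6 -4.2  0. ]
(0.4615, -0.208, 0.152) [-1.7 -4.5 98. ]
rot [ 0.0028 -0.0013  0.0049] pos [ 0.4657 -0.2065  0.25  ] f [-1.14  1.58 -0.06] 0.996079736558281 0.0 1.4
```

View pics/s1.png

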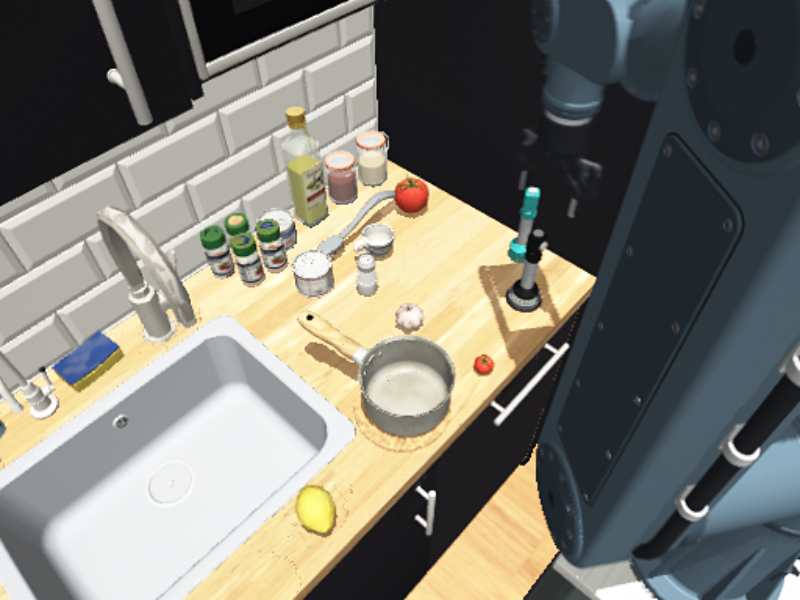

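The gripper stands above the brush at (560,180) px, and nothing has been disturbed. I'll lower it partway, settle and check.

play_rows:
  xyz:
    - [0,0,0]
    - [0,0,0]
    - [0,0,0]
    - [0,0,10]
    - [0,0,20]
    - [0,0,30]
    - [0,0,40]
    - [0,0,40]
    - [0,0,40]
    - [0,0,40]
  rot:
    - [0,0,0]
    - [0,0,0]
    - [0,0,0]
    - [0,0,0]
    - [0,0,0]
    - [0,0,0]
    - [0,0,0]
    - [0,0,0]
    - [0,0,0]
    - [0,0,0]
  grip: [1,1,1,1,1,1,1,1,1,1]

```text
time_s: 2.65
eef_pos: [0.4613, -0.209, 0.2107]
eef_rot: [0.0, 0.719, 0.695, 0.0]
wrist_force: [0.1, 0.3, -0.9]
opening: 0.997
grasp_force: 0.0
```

Run:
```python
from h import *
rel([(.4615,-.208,.151)],-.03)
```

```text
(0.4615, -0.208, 0.151) [ 1.   0.1 59.7]
rot [ 0.0007  0.0005 -0.0039] pos [ 0.4613 -0.209   0.2107] f [ 0.12  0.26 -0.89] 0.9973499267273187 0.0 2.65
```

play_rows:
  xyz:
    - [1,0,15]
    - [1,0,30]
    - [1,0,45]
    - [1,0,59]
    - [1,0,59]
    - [1,0,59]
    - [1,0,59]
    - [1,0,59]
    - [1,0,59]
    - [1,0,59]
  rot:
    - [0,0,0]
    - [0,0,0]
    - [0,0,0]
    - [0,0,0]
    - [0,0,0]
    - [0,0,0]
    - [0,0,0]
    - [0,0,0]
    - [0,0,0]
    - [0,0,0]
  grip: [1,1,1,1,1,1,0.5,0.5,0.5,0.5]

```text
time_s: 3.9
eef_pos: [0.4611, -0.2078, 0.1514]
eef_rot: [0.0, 0.719, 0.695, 0.0]
wrist_force: [0.7, 1.0, 0.5]
opening: 0.495
grasp_force: 0.0
```

Run:
```python
from h import *
rel([(.4615,-.208,.151)],-.03)
c=grab('scene'); cv2.imwrite('pics/s2.png',cv2.resize(c['color'][...,::-1][80:210,290:430],(560,520),interpolation=cv2.INTER_CUBIC))
```

```text
(0.4615, -0.208, 0.151) [-0.1  0.4  0.4]
rot [ 0.0002  0.0002 -0.004 ] pos [ 0.4611 -0.2078  0.1514] f [0.73 1.04 0.45] 0.49452289620254586 0.0 3.9
```

View pics/s2.png

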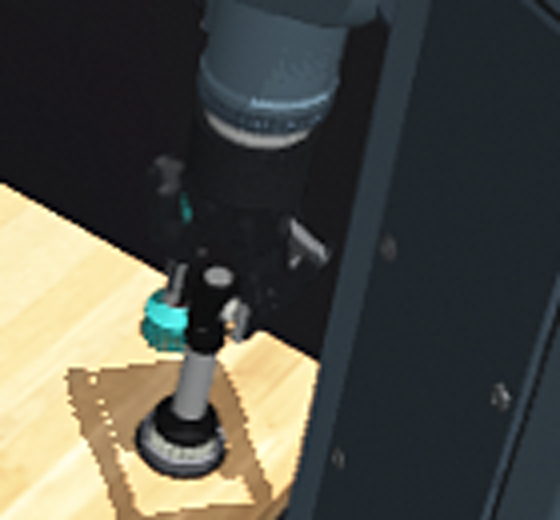

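The fingers straddle the grip along x, with the button at (235,315) beside the near pad, and the brush is undisturbed. Closing now.

play_rows:
  xyz:
    - [0,0,0]
    - [0,0,0]
    - [0,0,0]
    - [0,0,0]
    - [0,0,0]
    - [0,0,0]
    - [0,0,0]
    - [0,0,0]
    - [0,0,0]
    - [0,0,0]
  rot:
    - [0,0,0]
    - [0,0,0]
    - [0,0,0]
    - [0,0,0]
    - [0,0,0]
    - [0,0,0]
    - [0,0,0]
    - [0,0,0]
    - [0,0,0]
    - [0,0,0]
  grip: [0.4,0.36,0.33,0.3,0.2,0,0,0,0,0]

```text
time_s: 5.2
eef_pos: [0.4617, -0.2081, 0.1519]
eef_rot: [0.001, 0.719, 0.695, 0.0]
wrist_force: [4.4, 0.5, 5.0]
opening: 0.3
grasp_force: 59.7
```

Run:
```python
from h import *
rel([(.4615,-.208,.151)],-.03)
```

```text
(0.4615, -0.208, 0.151) [ 0.1 -0.2  0.9]
rot [ 0.0016  0.0007 -0.0041] pos [ 0.4617 -0.2081  0.1519] f [4.4  0.47 5.04] 0.2999590635011612 59.73509073257446 5.2
```

play_rows:
  xyz:
    - [0,0,-4]
    - [0,0,-8]
    - [0,0,-12]
    - [0,0,-16]
    - [0,0,-20]
    - [0,0,-24]
    - [0,0,-28]
    - [0,0,-32]
    - [0,0,-36]
    - [0,0,-40]
  rot:
    - [0,0,0]
    - [0,0,0]
    - [0,0,0]
    - [0,0,0]
    - [0,0,0]
    - [0,0,0]
    - [0,0,0]
    - [0,0,0]
    - [0,0,0]
    - [0,0,0]
  grip: [0,0,0,0,0,0,0,0,0,0]

```text
time_s: 6.45
eef_pos: [0.4608, -0.2077, 0.1914]
eef_rot: [-0.0, 0.719, 0.695, -0.0]
wrist_force: [-0.8, -0.4, -1.5]
opening: 0.3
grasp_force: 59.5
```

Run:
```python
from h import *
rel([(.4615,-.208,.151)],-.03)
c=grab('scene'); cv2.imwrite('pics/s3.png',cv2.resize(c['color'][...,::-1][80:210,290:430],(560,520),interpolation=cv2.INTER_CUBIC))
```

```text
(0.4615, -0.208, 0.151) [-0.3  0.7 40.4]
rot [-0.0006 -0.0003 -0.004 ] pos [ 0.4608 -0.2077  0.1914] f [-0.75 -0.38 -1.55] 0.300303494981067 59.46215897798538 6.45
```

View pics/s3.png

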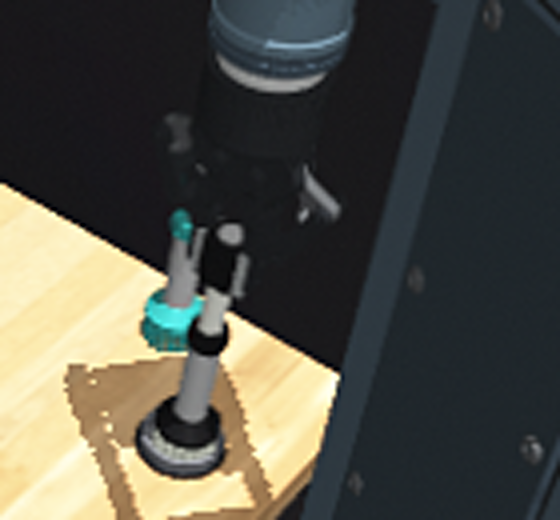

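The rod is exposed between collar (208,335) and grip (220,260), and the brush still stands in the holder. It's past the first stop, so I'll go on to the second and pause.

play_rows:
  xyz:
    - [0,0,-5]
    - [0,0,-10]
    - [0,0,-15]
    - [0,0,-20]
    - [0,0,-24]
    - [0,0,-28]
    - [0,0,-30]
    - [0,0,-31]
    - [0,0,-31]
    - [0,0,-31]
  rot:
    - [0,0,0]
    - [0,0,0]
    - [0,0,0]
    - [0,0,0]
    - [0,0,0]
    - [0,0,0]
    - [0,0,0]
    - [0,0,0]
    - [0,0,0]
    - [0,0,0]
  grip: [0,0,0,0,0,0,0,0,0,0]

```text
time_s: 7.75
eef_pos: [0.4611, -0.2077, 0.2219]
eef_rot: [-0.0, 0.719, 0.695, 0.0]
wrist_force: [0.4, 0.5, -6.5]
opening: 0.295
grasp_force: 59.5
```

play_rows:
  xyz:
    - [0,0,0]
    - [0,0,-1]
    - [0,0,-1]
    - [0,0,-2]
    - [0,0,-2]
    - [0,0,-2]
    - [0,0,-2]
    - [0,0,-2]
    - [0,0,-2]
    - [0,0,-2]
  rot:
    - [0,0,0]
    - [0,0,0]
    - [0,0,0]
    - [0,0,0]
    - [0,0,0]
    - [0,0,0]
    - [0,0,0]
    - [0,0,0]
    - [0,0,0]
    - [0,0,0]
  grip: [0,0,0,0,0,0,0,0,0,0]

```text
time_s: 9.0
eef_pos: [0.461, -0.2078, 0.2243]
eef_rot: [-0.0, 0.719, 0.695, 0.0]
wrist_force: [-0.1, -0.4, -6.5]
opening: 0.3
grasp_force: 59.5
```

Run:
```python
from h import *
rel([(.4615,-.208,.34)],-.03)
c=grab('scene'); cv2.imwrite('pics/s4.png',cv2.resize(c['color'][...,::-1][80:210,290:430],(560,520),interpolation=cv2.INTER_CUBIC))
```

```text
(0.4615, -0.208, 0.34) [  -0.2    0.5 -115.7]
rot [-0.    -0.    -0.004] pos [ 0.461  -0.2078  0.2243] f [-0.14 -0.39 -6.47] 0.3003276614069263 59.51269179582596 9.0
```

View pics/s4.png

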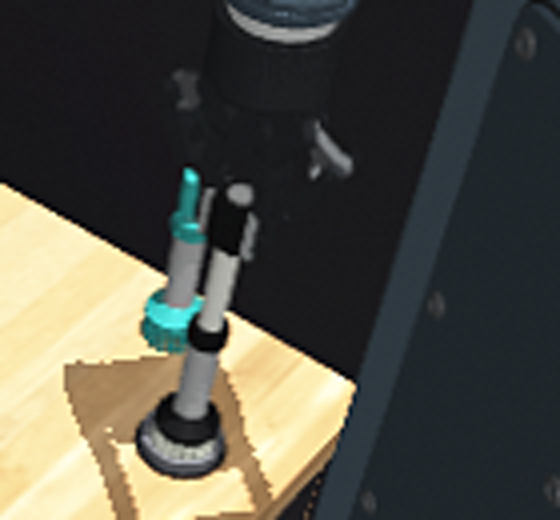

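The handle is fully out, with the full 6.5 N weight on the wrist, and the head is still in the holder at (180,440). Now I'll lift it.

play_rows:
  xyz:
    - [0,0,-5]
    - [0,0,-15]
    - [0,0,-30]
    - [0,0,-45]
    - [0,0,-60]
    - [0,0,-75]
    - [0,0,-90]
    - [0,0,-105]
    - [0,0,-116]
    - [0,0,-116]
  rot:
    - [0,0,0]
    - [0,0,0]
    - [0,0,0]
    - [0,0,0]
    - [0,0,0]
    - [0,0,0]
    - [0,0,0]
    - [0,0,0]
    - [0,0,0]
    - [0,0,0]
  grip: [0,0,0,0,0,0,0,0,0,0]

```text
time_s: 10.3
eef_pos: [0.4614, -0.2082, 0.3414]
eef_rot: [0.001, 0.719, 0.695, 0.0]
wrist_force: [0.3, 0.4, -7.6]
opening: 0.298
grasp_force: 59.6
```

Run:
```python
from h import *
rel([(.475,.1115,.34),(.475,.1115,.265)],-.03)
```

```text
(0.475, 0.1115, 0.34) [319.9   2.7   1. ]
(0.475, 0.1115, 0.265) [320.    2.6  76. ]
rot [ 0.0017  0.0013 -0.004 ] pos [ 0.4614 -0.2082  0.3414] f [ 0.27  0.44 -7.61] 0.2977425813535268 59.60145950317383 10.3
```

play_rows:
  xyz:
    - [8,0,0]
    - [24,0,0]
    - [40,0,0]
    - [56,1,0]
    - [72,1,0]
    - [88,1,0]
    - [104,1,0]
    - [120,1,0]
    - [136,1,0]
    - [150,1,0]
  rot:
    - [0,0,0]
    - [0,0,0]
    - [0,0,0]
    - [0,0,0]
    - [0,0,0]
    - [0,0,0]
    - [0,0,0]
    - [0,0,0]
    - [0,0,0]
    - [0,0,0]
  grip: [0,0,0,0,0,0,0,0,0,0]

```text
time_s: 11.55
eef_pos: [0.4671, -0.0568, 0.3403]
eef_rot: [0.0, 0.719, 0.695, 0.0]
wrist_force: [0.5, -1.2, -7.2]
opening: 0.298
grasp_force: 59.5
```

play_rows:
  xyz:
    - [18,0,0]
    - [36,0,0]
    - [54,0,0]
    - [72,1,0]
    - [90,1,0]
    - [108,1,0]
    - [126,1,0]
    - [144,2,0]
    - [160,2,0]
    - [170,2,0]
  rot:
    - [0,0,0]
    - [0,0,0]
    - [0,0,0]
    - [0,0,0]
    - [0,0,0]
    - [0,0,0]
    - [0,0,0]
    - [0,0,0]
    - [0,0,0]
    - [0,0,0]
  grip: [0,0,0,0,0,0,0,0,0,0]

```text
time_s: 12.8
eef_pos: [0.4748, 0.1128, 0.3402]
eef_rot: [0.0, 0.719, 0.695, -0.0]
wrist_force: [-0.0, -0.9, -6.5]
opening: 0.303
grasp_force: 59.5
```

Run:
```python
from h import *
rel([(.475,.1115,.34),(.475,.1115,.265)],-.03)
c=grab('scene'); cv2.imwrite('pics/s5.png',cv2.resize(c['color'][...,::-1],(800,600)))
```

```text
(0.475, 0.1115, 0.34) [-1.3  0.2  0.2]
(0.475, 0.1115, 0.265) [-1.3  0.2 75.2]
rot [-0.0001  0.0002 -0.0034] pos [0.4748 0.1128 0.3402] f [-0.02 -0.88 -6.51] 0.30319589260558266 59.53886479139328 12.8
```

View pics/s5.png

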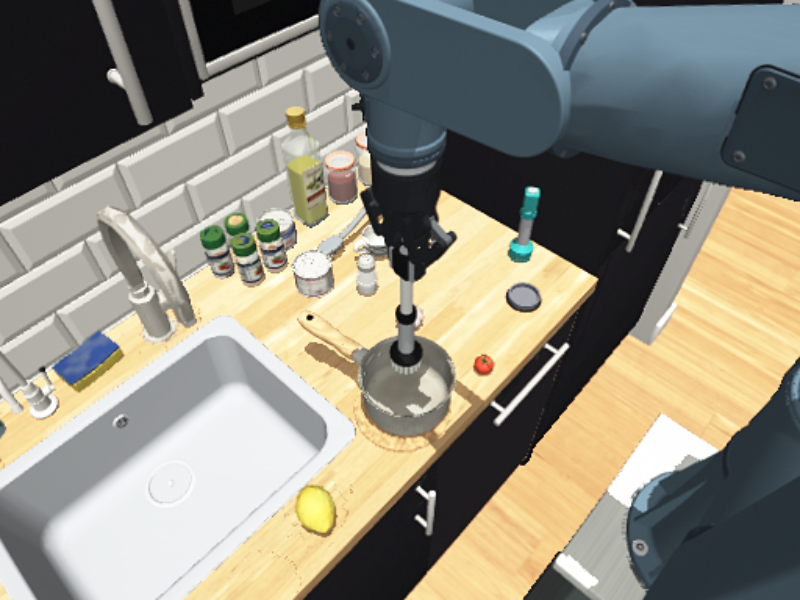

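The brush hangs upright and extended over the pan, with its head at (405,360). The holder at (523,297) is empty. Now I'll lower it.

play_rows:
  xyz:
    - [0,0,6]
    - [-1,0,16]
    - [-1,0,26]
    - [-1,0,36]
    - [-1,0,46]
    - [-1,0,56]
    - [-1,0,66]
    - [-1,0,73]
    - [-1,0,75]
    - [-1,0,75]
  rot:
    - [0,0,0]
    - [0,0,0]
    - [0,0,0]
    - [0,0,0]
    - [0,0,0]
    - [0,0,0]
    - [0,0,0]
    - [0,0,0]
    - [0,0,0]
    - [0,0,0]
  grip: [0,0,0,0,0,0,0,0,0,0]

```text
time_s: 14.1
eef_pos: [0.475, 0.1109, 0.2654]
eef_rot: [0.0, 0.719, 0.695, 0.0]
wrist_force: [0.5, 0.0, -6.3]
opening: 0.298
grasp_force: 59.5
```

play_rows:
  xyz:
    - [0,0,0]
    - [0,0,0]
    - [0,0,0]
    - [0,0,0]
    - [0,0,0]
    - [0,0,0]
    - [0,0,0]
    - [0,0,0]
    - [0,0,0]
    - [0,0,0]
  rot:
    - [0,0,0]
    - [0,0,0]
    - [0,0,0]
    - [0,0,0]
    - [0,0,0]
    - [0,0,0]
    - [0,0,0]
    - [0,0,0]
    - [0,0,0]
    - [0,0,0]
  grip: [0,0,0,0,0,0,0,0,0,0]

```text
time_s: 15.35
eef_pos: [0.4749, 0.1109, 0.2653]
eef_rot: [0.0, 0.719, 0.695, 0.0]
wrist_force: [-0.6, 0.2, -6.7]
opening: 0.299
grasp_force: 59.5
```

Run:
```python
from h import *
rel([(.475,.1115,.265)],-.03)
c=grab('scene'); cv2.imwrite('pics/s6.png',cv2.resize(c['color'][...,::-1][120:300,190:330],(560,600)[::1],interpolation=cv2.INTER_CUBIC))
C=cloud(c); col=c['color'].astype(int)
m=(np.hypot(C[...,0]-.475,C[...,1]-.112)<.045)&(C[...,2]>.03)&(C[...,2]<.2)
for z in np.arange(.03,.2,.02):
    k=m&(abs(C[...,2]-z-.01)<.01); 
    if k.any(): print(round(z+.01,2),k.sum(),np.percentile(C[k],[5,50,95],axis=0)[:,:2].round(3).tolist())
```

```text
(0.475, 0.1115, 0.265) [0.6 0.1 0.3]
rot [ 0.    -0.    -0.004] pos [0.4749 0.1109 0.2653] f [-0.62  0.21 -6.71] 0.29918834988350906 59.52540725469589 15.35
0.04 17 [[0.454, 0.104], [0.461, 0.128], [0.485, 0.134]]
0.06 60 [[0.454, 0.106], [0.46, 0.128], [0.483, 0.134]]
0.08 194 [[0.454, 0.096], [0.467, 0.122], [0.492, 0.134]]
0.1 43 [[0.464, 0.11], [0.468, 0.12], [0.484, 0.124]]
0.12 53 [[0.463, 0.105], [0.468, 0.12], [0.48, 0.124]]
0.14 50 [[0.464, 0.106], [0.468, 0.12], [0.482, 0.124]]
0.16 79 [[0.461, 0.104], [0.469, 0.12], [0.486, 0.126]]
0.18 57 [[0.463, 0.102], [0.469, 0.117], [0.478, 0.121]]
0.2 19 [[0.467, 0.107], [0.47, 0.118], [0.478, 0.12]]
```

View pics/s6.png

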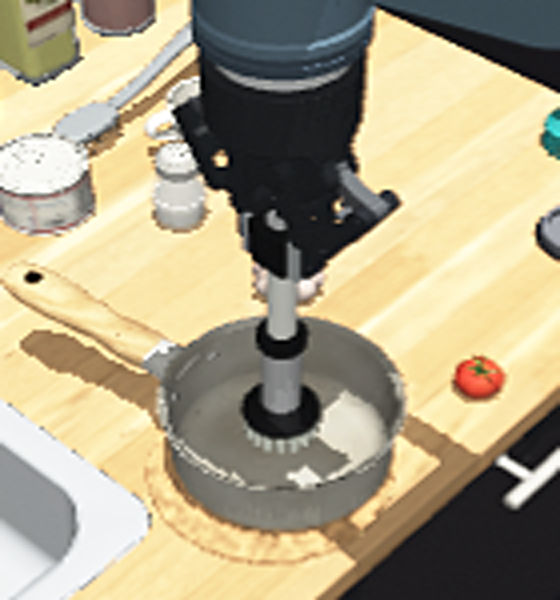

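The brush is upright and fully extended. Its bristles, at (282,435), are inside the pan near the middle and clear of the walls and floor. Handing in.

```bash
python3 -c "
from bench import ctrl
print(ctrl.hand_in())"
```

```text
the job is handed in; nothing more can be done
None
```

I handed the job in at about 15 s on the robot's clock, no verdict shown: the brush is held by its grip, fully extended and upright, bristles near the pan's middle about 39 mm above its floor, with no contact or disturbed objects seen.

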